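# Tip two tappets out of a snap-lid box

### The arm

A 6-joint arm with a two-finger parallel gripper is mounted at the origin on a cart in front of the work surface, level with it; the furniture and walls round the work are solid. World frame = base frame: x ahead of the robot, y to its left, z up, the work surface at z = 0. Lengths are in m, angles in rad, forces in N, time in s.
With the tool pointing down it reaches from about 0.3 to 0.75 m from the base axis. Payload 8.5 kg.
Tool frame: the origin (TCP) lies between the finger pads; the fingertips stand 8 mm ahead of it and the grasp point (between the pads) lies 11 mm behind it; z points along the fingers, y is the line along which they close (so a half turn about z gives the same grasp; the last joint's range is limited). The gripper opens to 88 mm and grips with 3 to 60 N. Pads are 18 mm wide; open, the fingers measure 123 mm over their backs; the gripper's body (75 mm by 187 mm) begins 45 mm behind the grasp point.
Start: joints at [1.036, 0.381, 1.297, -0, 1.464, -0.215], TCP at [0.173, 0.522, 0.247] pointing down, gripper open.
Joint ranges: [-3.11, 3.11], [-0.89, 2.33], [0.22, 2.48], [-1.42, 4.56], [0.17, 2.85], [-2.88, 2.88]. Speed limits (rad/s): [2.39, 2.39, 3.14, 3.14, 3.14, 3.14].

### API

Orientations are given as a 3x3 rotation matrix whose columns are the frame's x, y, z axes.
In Python, from workcell import bot gives the robot as it stands.
- The arm moves only by the shell command python3 -m handwheel 'ROWS' [FORCE]. ROWS is JSON, a list of rows, each a list of 3 entries, a list of its own where there are three numbers: the shift along the tool's x, y, z in units of 0.15 m (1.0 is 0.15 m), then the turn about the tool's z in units of 180 degrees (1.0 is 180 degrees), then the opening, from 0 (shut) to 1 (fully open). In form: [[[x, y, z], yaw, hand], ...]. A call has 1 to 5 rows; each row is the pose to reach, as a shift and turn from the pose commanded when the call began, along the tool's axes at that moment, turning the shorter way round; what a row does not reach only later rows make up. A row lasts 1/12 s, in which the tool goes at most 41.7 mm and 7.16 degrees, less where a joint would pass 70% of its speed; a pose out of reach is approached as far as the arm can. A call with a number of a shift or a turn outside -1 to 1 is refused whole. A call with a gripper value outside its range is refused whole. The fingers move at their own pace and stop on an object; FORCE is the grip in N (left out, the last holds). Time passes only in rows, so rows that repeat a pose let the fingers close. It gives the time, the measured TCP pose, the force, the opening and the grip force at its end, in the units of the state.
- bot.sense(): the state, without advancing time (a new reading comes with each control period).
- bot.read_camera(name): name is "side" or "top" or "wrist"; returns a dict with "pixels" (420x560x3 uint8, blue, green, red), "vfov" (degrees; the focal length in pixels is half the picture's height over the tangent of half this angle, whatever the lens; pixels are square), "cx", "cy" (the principal point, pixels), "extrinsics" (4x4, takes a point from world to camera coordinates). Camera axes: x right, y down, z forward; pixel columns grow to the right and rows downward; lengths in m; the calibration is good to about 2 mm. A picture is of the moment at which its call begins. There is no depth.
- bot.hand_in(): hands the job in; it is judged then, once.
Trained networks look in a picture, given as the dict that the camera call returned (one of the last four; its "shot" number tells which), for a name from the list of things; names that differ only in an ending like _2 or _b are one class to them, and where a whole thing is asked for, a point or a joint stands for the part that bears it (a point fixed in the world has none). Each returns a list of dicts, best first, with "conf" (0 to 1); they miss things now and then, are a little off and sometimes report something else, mostly with a low value. They report only what shows in the picture. A call takes as long as a camera call.
- bot.boxes_of(picture, label): "location" ([x, y, z] in m, in world coordinates, good to about 4 mm: the middle of the surface that is visible of it).
- bot.masks_of(picture, label): "region" (420x560 bool, what is visible of it).
- bot.mark_of(picture, label): "location" ([x, y, z] in m, in world coordinates, good to about 4 mm: a listed point, or the origin of a listed thing).
The state is a dict: "time_s": time; "joint_positions": joint angles; "qvel": joint speeds; "effort": joint torques, N m; "position": TCP position; "ee_rot": TCP orientation; "ft_force": force on the tool from outside, world axes, zero at the start; "moment": the same for the moment, N m; "width": opening from 0.0 (shut) to 1.0 (fully open); "grip_force": force on a finger pad.
Only numpy, scipy, OpenCV 4.12 (cv2) and the standard library are available. Lean on these libraries where they do the work, as an engineer would, in place of code of your own. Each camera call takes 0.05 s, during which the arm holds its last target. There are 200 camera calls.

### The job

Take the grey tipping box that hangs in the small steel stand by the clear tray: swing its hinged lid fully back by the peg on the lid's side, past the snap, so that it stays open by itself. Only then tip the box right over towards the tray with the lever at its other side, so that both tappets inside drop into the tray. Leave the lid fully back and the tappets lying in the tray.

Things in the scene. Friction and masses are not known exactly. Their poses are not given: they have to be found in the camera images.
- box_pivot (a point): middle of the axle, 70 mm above the bench, of a grey sheet-metal box (80 wide, 90 long at the rim, 41 mm deep) hung in a fixed dark steel stand. Axes, fixed: -x the way it pours, to the tray; +x to its back; y along the axle; z up. At rest its floor is 18 mm below this point, its rim 20 mm above. The stand's cheeks reach 50 mm out along +y and -y and 11 mm above the point
- tip_box (a joint): tip of the box about its axle, rad: 0 = level on its stop (as it starts), growing as the pouring lip goes down towards -x; 2.1 = right over, at its stop. Light to turn (1 to 3 N at the lever handle); past about 1.4 rad it falls on over by itself. The leaning front wall holds the tappets back until about 1.0 to 1.6 rad
- lever_handle (a point): grip point of the tipping lever: a black round bar 12 mm thick, 58 mm long, parallel to the axle, on a crank at the box's -y side; the point is on the bar's centre line, 85 mm from the box's middle and 60 mm from the axle line: at rest 52 mm behind (+x) and 30 mm above it, at full tip over the top to 52 mm in front, 30 mm above. The bar turns with the box and can turn between fingers
- tip_lid (a joint): opening angle of the lid relative to the box, rad: 0 = shut (as it starts), 2.0 = fully back, at its stop. An over-centre spring is the snap: below 1.2 rad it pulls the lid shut, above it pulls the lid open and holds it there, also while the box is tipped. It takes about 1 to 3 N at the peg
- lid_peg (a point): grip point of the lid's peg: a black round bar 10 mm thick that stands out 50 mm sideways near the lid's free edge on the box's +y side (away from the lever), parallel to the axle; the point is on the bar's centre line, 68 mm from the box's middle, 26 mm out from the lid, 80 mm from the hinge line. Lid shut: 4 mm in front (-x) of the axle, 23.5 mm above it. It turns with the lid
- lid_hinge (a point): middle of the lid's hinge line, on the box's back rim, parallel to the axle: 76 mm behind (+x) and 23.5 mm above the axle while the box is level. The lid is a plate 90 mm long, 82 mm wide, 3 mm thick
- tray_floor (a point): middle of the floor of a clear plastic tray, 240 mm long (its x), 170 mm wide (its y), with rims 22 mm high, open on top, fixed to the bench in front of the box, its near edge under the pouring lip; z up
- tappet_0_center (a point): one of two plain steel bucket tappets, squat cylinders 29 mm in diameter and 22 mm high, 30 to 65 g each, standing loose side by side inside the tipping box at the start (hidden by the lid); this point is at its centre
- tappet_1_center (a point): the other of two plain steel bucket tappets, squat cylinders 29 mm in diameter and 22 mm high, 30 to 65 g each, standing loose side by side inside the tipping box at the start (hidden by the lid); this point is at its centre

How it is judged:
On the way, in this order (a step that is already met when the one before it is completed fails the run):
1. the lid is swung fully back past its snap while the box is still level (value of joint tip_lid above 1.8 rad and value of joint tip_box below 0.3 rad), for 0.2 s.
2. the box is tipped well over with the lid still fully back (value of joint tip_lid above 1.7 rad and value of joint tip_box above 1.4 rad), for 0.1 s.
At the end, for the whole second after the job is handed in: Both tappets lie within the tray's rims, on its floor (centre less than 35 mm above it); the lid is still fully back (over 1.7 rad) and the box is at rest, tipped or set level again (x of tappet_0_center in the frame of tray_floor between -0.118 and 0.118 m and y of tappet_0_center in the frame of tray_floor between -0.083 and 0.083 m and z of tappet_0_center in the frame of tray_floor between 0 and 0.035 m and x of tappet_1_center in the frame of tray_floor between -0.118 and 0.118 m and y of tappet_1_center in the frame of tray_floor between -0.083 and 0.083 m and z of tappet_1_center in the frame of tray_floor between 0 and 0.035 m and value of joint tip_lid above 1.7 rad and velocity of joint tip_box between -0.2 and 0.2 rad/s); the robot touches nothing.
It fails at once if the box is tipped more than 0.4 rad while the lid is not fully back (under 1.6 rad) (value of joint tip_box above 0.4 rad and value of joint tip_lid below 1.6 rad).
It also fails if it takes over 51 s, if anything falls off the work surface, if the arm or the gripper's body presses on something with over 40 N, if the wrist force passes 120 N, or if a joint passes its speed limit or range.

## Working session

There is one attempt and no reset: what is moved stays moved. The work goes in short steps, Python scripts to look and compute and a shell command to move; the robot and the scene stay as the last step left them, time stands still between calls to the robot, and variables do not carry over. Pictures are saved under pics/ and viewed, at most 10 in all, crops included, and the job is handed in when it is done.

```bash
mkdir -p pics; ls
python3 - <<'E'
from workcell import bot
import cv2,numpy as np
s=bot.sense();print(s['time_s'],s['position'],np.round(s['ee_rot'],3).tolist(),s['width'])
for c in ['side','top']:
    p=bot.read_camera(c);cv2.imwrite(f'pics/{c}0.png',p['pixels'])
    for n in ['box_pivot','lever_handle','lid_peg','lid_hinge','tray_floor']:
        r=bot.mark_of(p,n);print(c,n,[(np.round(q['location'],3).tolist(),round(q['conf'],2)) for q in r[:2]])
E
```

```text
pics
0.0 [0.17277301 0.52187531 0.24615424] [[-0.949, 0.314, -0.001], [0.314, 0.949, -0.001], [0.0, -0.001, -1.0]] 1.0018242352478128
side box_pivot [([0.594, 0.027, 0.068], 0.93)]
side lever_handle [([0.572, 0.123, 0.101], 0.8)]
side lid_peg [([0.569, -0.04, 0.096], 0.66)]
side lid_hinge [([0.522, 0.052, 0.095], 0.92)]
side tray_floor [([0.656, 0.01, 0.005], 0.81)]
top box_pivot [([0.589, 0.022, 0.07], 0.71)]
top lever_handle [([0.572, 0.125, 0.1], 0.7)]
top lid_peg [([0.573, -0.041, 0.093], 0.96)]
top lid_hinge [([0.523, 0.051, 0.09], 0.68)]
top tray_floor [([0.659, 0.009, 0.002], 0.93)]
```

View pics/side0.png

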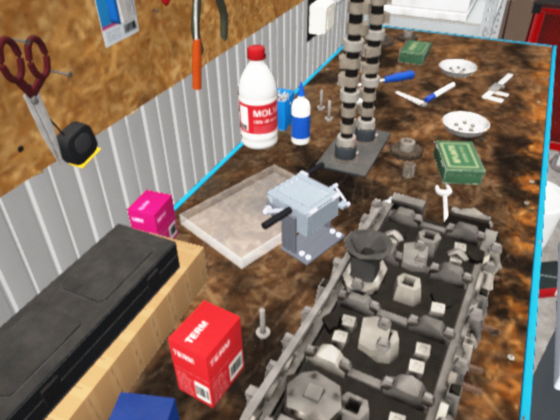

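View pics/top0.png

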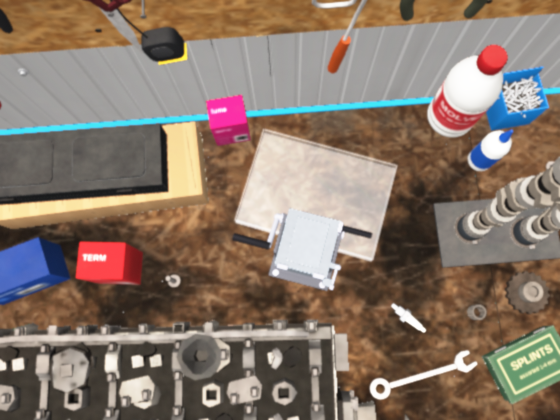

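```bash
h="python3 -m handwheel"
$h '[[[0,0,-0.2],0.19,1],[[0,0,-0.2],0.19,1],[[0,0,-0.2],0.19,1],[[0,0,-0.2],0.19,1],[[0,0,-0.2],0.19,1]]' 20
$h '[[[0,0,0],0.19,1],[[0,0,0],0.19,1],[[0,0,0],0.19,1],[[0,0,0],0.19,1],[[0,0,0],0.19,1]]' |tail -c 0
$h '[[[0,0,0],0.134,1],[[0,0,0],0.134,1],[[0,0,0],0.134,1],[[0,0,0],0.134,1],[[0,0,0],0.134,1]]'
python3 - <<'E'
from workcell import bot
import numpy as np
s=bot.sense();R=np.array(s['ee_rot']);print(s['time_s'],np.round(R,3).tolist(),s['joint_positions'])
print(R.T@(np.array([.5715,-.04,.25])-s['position'])/.15)
E
```

```text
time_s: 1.02
position: [0.1729, 0.5221, 0.2769]
ee_rot: [[-0.603, 0.797, 0.0], [0.797, 0.603, 0.0], [0.0, 0.0, -1.0]]
ft_force: [0.4, -0.5, 0.3]
width: 1.002
grip_force: 0.0
time_s: 1.85
position: [0.1729, 0.5221, 0.2768]
ee_rot: [[0.357, 0.934, 0.0], [0.934, -0.357, -0.0], [-0.0, 0.0, -1.0]]
ft_force: [-0.0, -0.2, 0.5]
width: 1.001
grip_force: 0.0
1.85 [[0.357, 0.934, 0.0], [0.934, -0.357, -0.0], [-0.0, 0.0, -1.0]] [ 1.03569296e+00  3.61177306e-01  1.24031371e+00 -2.97202887e-05
  1.54010602e+00  1.40106023e+00]
[-2.55042956  3.82076485  0.17850348]Exception ignored on flushing sys.stdout:
BrokenPipeError: [Errno 32] Broken pipe
```

```bash
h="python3 -m handwheel"
$h '[[[-0.5,0.75,0],0,1],[[-0.5,0.75,0],0,1],[[-0.5,0.75,0],0,1],[[-0.5,0.75,0],0,1],[[-0.5,0.75,0],0,1]]' >/dev/null
$h '[[[-0.5,0.75,0],0,1],[[-0.5,0.75,0],0,1],[[-0.5,0.75,0],0,1],[[-0.5,0.75,0],0,1],[[-0.5,0.75,0],0,1]]' >/dev/null
$h '[[[-0.5,0.75,0],0,1],[[-0.5,0.75,0],0,1],[[-0.5,0.75,0],0,1],[[-0.5,0.75,0],0,1],[[-0.5,0.75,0],0,1]]' >/dev/null
$h '[[[-0.5,0.75,0],0,1],[[-0.5,0.75,0],0,1],[[-0.5,0.75,0],0,1],[[-0.5,0.75,0],0,1],[[-0.5,0.75,0],0,1]]' >/dev/null
$h '[[[-0.5,0.75,0],0,1],[[-0.5,0.75,0],0,1],[[-0.5,0.75,0],0,1],[[-0.5,0.75,0],0,1],[[-0.5,0.75,0],0,1]]'
cat > m.py <<'E'
from workcell import bot
import cv2,numpy as np,sys
def look(tag,names):
    p=bot.read_camera('wrist');cv2.imwrite(f'pics/{tag}.png',p['pixels'])
    for n in names:
        print(n,[(np.round(q['location'],4).tolist(),round(q['conf'],2)) for q in bot.mark_of(p,n)[:2]])
    s=bot.sense();R=np.array(s['ee_rot']);print(s['time_s'],np.round(s['position'],4),np.round(R,3).tolist(),s['joint_positions'].round(2))
look(sys.argv[1],sys.argv[2:])
E
python3 m.py w1 box_pivot lever_handle lid_peg lid_hinge
```

```text
time_s: 3.93
position: [0.5658, -0.0275, 0.276]
ee_rot: [[0.356, 0.935, -0.001], [0.935, -0.356, 0.001], [0.0, -0.001, -1.0]]
ft_force: [-0.8, 1.4, 0.2]
width: 1.001
grip_force: 0.0
box_pivot [([0.5911, 0.0285, 0.0714], 0.77)]
lever_handle [([0.5709, 0.1247, 0.1004], 0.85)]
lid_peg [([0.5713, -0.0396, 0.0882], 0.65), ([0.5688, 0.1258, 0.0991], 0.61)]
lid_hinge [([0.5223, 0.051, 0.0931], 0.65)]
4.1833 [ 0.5644 -0.0262  0.2773] [[0.354, 0.935, 0.0], [0.935, -0.354, 0.0], [0.0, 0.0, -1.0]] [-0.26  0.39  1.2   0.    1.56  0.11]
```

View pics/w1.png

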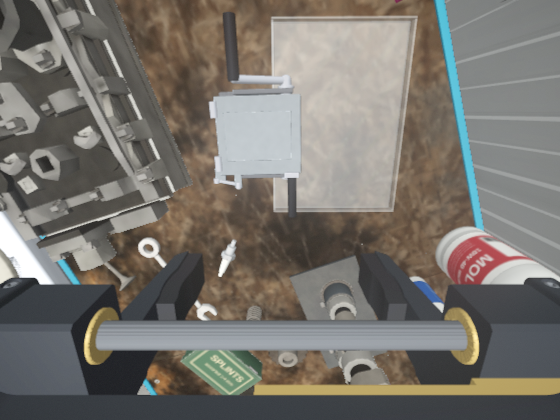

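Run:
```python
from workcell import bot
import numpy as np
def ray(c,pts,z=0.01):
    p=bot.read_camera(c);T=np.array(p['extrinsics']);f=210/np.tan(np.radians(p['vfov'])/2)
    o=-T[:3,:3].T@T[:3,3]
    for u,v in pts:
        d=T[:3,:3].T@np.array([(u-p['cx'])/f,(v-p['cy'])/f,1]);print(c,(u,v),np.round(o+d*(z-o[2])/d[2],3),)
ray('side',[(346,157),(368,137),(350,173),(318,165)])
ray('wrist',[(187,183),(170,205)],.0);ray('wrist',[(187,183)],.1)
```

```text
side (346, 157) [ 0.577 -0.235  0.01 ]
side (368, 137) [ 0.559 -0.339  0.01 ]
side (350, 173) [ 0.549 -0.178  0.01 ]
side (318, 165) [ 0.62  -0.181  0.01 ]
wrist (187, 183) [0.43  0.008 0.   ]
wrist (170, 205) [ 0.391 -0.013  0.   ]
wrist (187, 183) [0.469 0.018 0.1  ]
```

```bash
h="python3 -m handwheel"
$h '[[[-0.1,0.077,0.3],0,0.5],[[-0.1,0.077,0.6],0,0.5],[[-0.1,0.077,0.75],0,0.5],[[-0.1,0.077,0.75],0,0.5],[[-0.1,0.077,0.75],0,0.5]]'
python3 m.py w2 lid_peg lid_hinge
```

```text
time_s: 4.75
position: [0.5704, -0.0463, 0.1642]
ee_rot: [[0.356, 0.935, -0.002], [0.935, -0.356, 0.001], [-0.0, -0.002, -1.0]]
ft_force: [-0.1, -0.2, 1.3]
width: 0.646
grip_force: 0.0
lid_peg [([0.5725, -0.0383, 0.092], 0.62)]
lid_hinge [([0.5203, 0.0516, 0.0896], 0.85)]
4.9 [ 0.5717 -0.0466  0.1669] [[0.355, 0.935, 0.004], [0.935, -0.355, -0.001], [0.0, 0.005, -1.0]] [-0.29  0.49  1.36  0.    1.29  0.08]
```

View pics/w2.png

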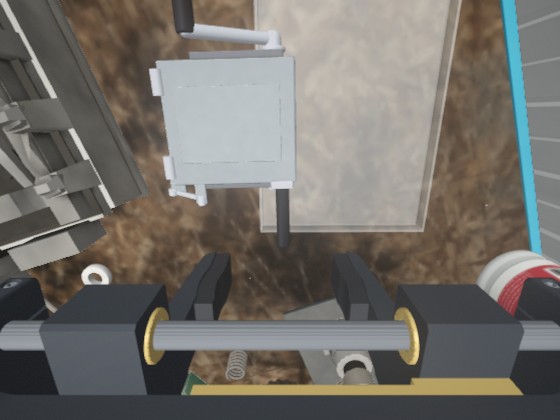

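```bash
h="python3 -m handwheel"
$h '[[[0,0,0.2],0,0.5],[[0,0,0.4],0,0.5],[[0,0,0.55],0,0.5],[[0,0,0.55],0,0.5],[[0,0,0.55],0,0.5]]'
$h '[[[0,0,0],0,0],[[0,0,0],0,0],[[0,0,0],0,0],[[0,0,0],0,0],[[0,0,0],0,0]]' 15
python3 m.py w3 lid_peg
```

```text
time_s: 5.32
position: [0.5713, -0.0467, 0.0831]
ee_rot: [[0.356, 0.935, 0.001], [0.935, -0.356, -0.0], [0.0, 0.001, -1.0]]
ft_force: [-0.4, -0.7, 0.7]
width: 0.502
grip_force: 0.0
time_s: 5.73
position: [0.5708, -0.0467, 0.0824]
ee_rot: [[0.356, 0.935, 0.001], [0.935, -0.356, -0.0], [0.0, 0.001, -1.0]]
ft_force: [-0.3, 0.1, 0.5]
width: 0.144
grip_force: 0.0
lid_peg [([0.572, -0.0389, 0.0878], 0.65)]
5.8333 [ 0.5712 -0.0469  0.0823] [[0.356, 0.935, 0.002], [0.935, -0.356, -0.001], [0.0, 0.002, -1.0]] [-0.29  0.59  1.47 -0.    1.09  0.08]
```

View pics/w3.png

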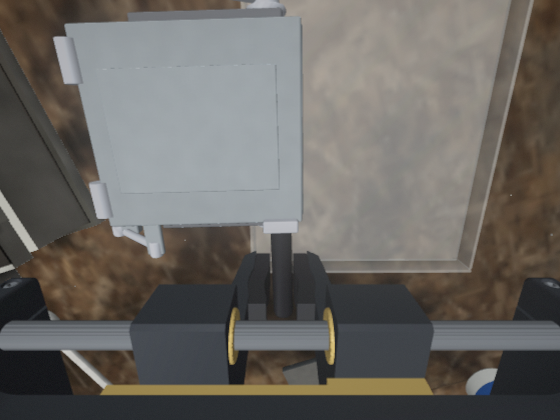

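```bash
h="python3 -m handwheel"
$h '[[[0,0,0],0,0],[[0,0,0],0,0],[[0,0,0],0,0]]' 15
$h '[[[0,-0.003,-0.053],0,0],[[0,-0.011,-0.106],0,0],[[0,-0.024,-0.158],0,0],[[0,-0.042,-0.208],0,0],[[0,-0.065,-0.256],0,0]]'
$h '[[[0,-0.028,-0.045],0,0],[[0,-0.06,-0.088],0,0],[[0,-0.097,-0.127],0,0],[[0,-0.137,-0.162],0,0],[[0,-0.18,-0.193],0,0]]'
python3 m.py w4 lid_peg lid_hinge box_pivot
```

```text
time_s: 6.08
position: [0.5712, -0.0469, 0.0822]
ee_rot: [[0.356, 0.935, 0.002], [0.935, -0.356, -0.001], [0.0, 0.002, -1.0]]
ft_force: [1.6, -1.2, 4.6]
width: 0.097
grip_force: 14.4
time_s: 6.5
position: [0.5624, -0.0437, 0.1208]
ee_rot: [[0.356, 0.935, 0.003], [0.935, -0.356, -0.001], [-0.0, 0.003, -1.0]]
ft_force: [5.1, -2.7, 0.1]
width: 0.101
grip_force: 15.0
time_s: 6.92
position: [0.5352, -0.0339, 0.1491]
ee_rot: [[0.356, 0.935, -0.002], [0.935, -0.356, -0.001], [-0.002, -0.002, -1.0]]
ft_force: [-1.5, -5.0, -2.4]
width: 0.094
grip_force: 15.1
lid_peg [([0.5335, -0.0276, 0.1592], 0.55)]
lid_hinge [([0.5184, 0.0501, 0.0907], 0.96)]
box_pivot [([0.5931, 0.0287, 0.072], 0.6)]
7.1167 [ 0.5351 -0.0339  0.149 ] [[0.356, 0.935, -0.002], [0.935, -0.356, -0.001], [-0.002, -0.002, -1.0]] [-0.28  0.45  1.49 -0.    1.2   0.08]
```

View pics/w4.png

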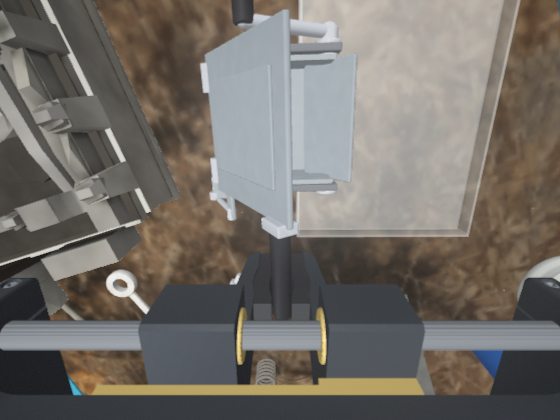

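Lid is about 1 rad open with the peg (283,270) still gripped; the block on the left (175,190) is clear. Continue the arc.

```bash
h="python3 -m handwheel"
$h '[[[0,-0.046,-0.026],0,0],[[0,-0.095,-0.048],0,0],[[0,-0.146,-0.065],0,0],[[0,-0.198,-0.077],0,0],[[0,-0.251,-0.083],0,0]]'
$h '[[[0,-0.053,-0.001],0,0],[[0,-0.106,0.003],0,0],[[0,-0.158,0.013],0,0],[[0,-0.21,0.027],0,0],[[0,-0.259,0.047],0,0]]'
$h '[[[0,-0.02,0.01],0,0],[[0,-0.02,0.01],0,0],[[0,-0.02,0.01],0,0]]'
python3 m.py w5 lid_peg lid_hinge
```

```text
time_s: 7.53
position: [0.4993, -0.021, 0.161]
ee_rot: [[0.356, 0.935, -0.004], [0.935, -0.356, -0.002], [-0.003, -0.003, -1.0]]
ft_force: [-3.2, -10.4, -3.2]
width: 0.086
grip_force: 15.2
time_s: 7.95
position: [0.466, -0.0082, 0.1536]
ee_rot: [[0.356, 0.934, 0.004], [0.934, -0.356, -0.004], [-0.002, 0.005, -1.0]]
ft_force: [25.7, -18.8, -30.7]
width: 0.087
grip_force: 17.2
time_s: 8.2
position: [0.4647, -0.0078, 0.1518]
ee_rot: [[0.357, 0.934, 0.006], [0.934, -0.357, -0.005], [-0.002, 0.007, -1.0]]
ft_force: [22.7, -17.4, -27.6]
width: 0.083
grip_force: 17.0
lid_peg [([0.465, -0.0002, 0.1622], 0.56)]
lid_hinge [([0.5173, 0.054, 0.093], 0.61)]
8.35 [ 0.4647 -0.0078  0.1518] [[0.357, 0.934, 0.005], [0.934, -0.357, -0.004], [-0.002, 0.006, -1.0]] [-0.27  0.33  1.68 -0.    1.12  0.1 ]
```

View pics/w5.png

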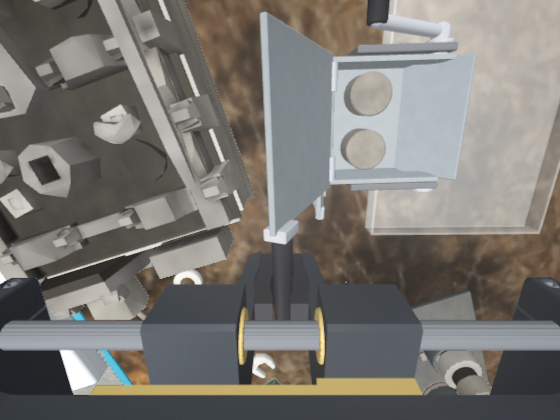

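```bash
h="python3 -m handwheel"
$h '[[[0,0.015,-0.01],0,0.1],[[0,0.015,-0.01],0,0.4],[[0,0.015,-0.01],0,0.4],[[0,0.015,-0.01],0,0.4],[[0,0.015,-0.01],0,0.4]]'
$h '[[[0,0,-0.2],0,0.4],[[0,0,-0.4],0,0.5],[[0,0,-0.65],0,0.5],[[0,0,-0.65],0,0.5],[[0,0,-0.65],0,0.5]]'
python3 - <<'E'
from workcell import bot
import numpy as np
s=bot.sense();R=np.array(s['ee_rot']);p=s['position']
print(s['time_s'],p,R.T@(np.array([.575,.132,.25])-p)/.15)
E
```

```text
time_s: 8.77
position: [0.4634, -0.0056, 0.1545]
ee_rot: [[0.356, 0.935, -0.001], [0.935, -0.356, 0.001], [0.0, -0.001, -1.0]]
ft_force: [-0.0, -0.5, 0.9]
width: 0.375
grip_force: 0.0
time_s: 9.18
position: [0.4642, -0.0058, 0.2534]
ee_rot: [[0.355, 0.935, 0.003], [0.935, -0.355, -0.001], [0.0, 0.003, -1.0]]
ft_force: [0.1, -0.4, 0.0]
width: 0.501
grip_force: 0.0
9.1833 [ 0.46418417 -0.00584569  0.25337433] [1.12153901 0.36381412 0.02425075]
```

```bash
h="python3 -m handwheel"
$h '[[[0.25,0.08,0],0,0.5],[[0.5,0.16,0],0,0.5],[[0.75,0.24,0],0,0.5],[[0.9,0.3,0],0,0.5],[[0.9,0.3,0],0,0.5]]' >/dev/null
$h '[[[0.22,0.064,0],0,0.5],[[0.22,0.064,0.2],0,0.5],[[0.22,0.064,0.45],0,0.5],[[0.22,0.064,0.45],0,0.5],[[0.22,0.064,0.45],0,0.5]]'
python3 m.py w6 lever_handle lid_hinge lid_peg
```

```text
time_s: 10.02
position: [0.5736, 0.1311, 0.183]
ee_rot: [[0.356, 0.934, -0.006], [0.934, -0.356, -0.0], [-0.002, -0.005, -1.0]]
ft_force: [0.7, 0.9, 0.9]
width: 0.503
grip_force: 0.0
lever_handle [([0.5681, 0.1266, 0.1001], 0.58)]
lid_hinge [([0.5191, 0.0501, 0.094], 0.95)]
lid_peg []
10.2167 [0.5755 0.1312 0.1866] [[0.356, 0.934, 0.003], [0.934, -0.356, 0.0], [0.001, 0.003, -1.0]] [0.02 0.5  1.28 0.   1.36 0.39]
```

View pics/w6.png

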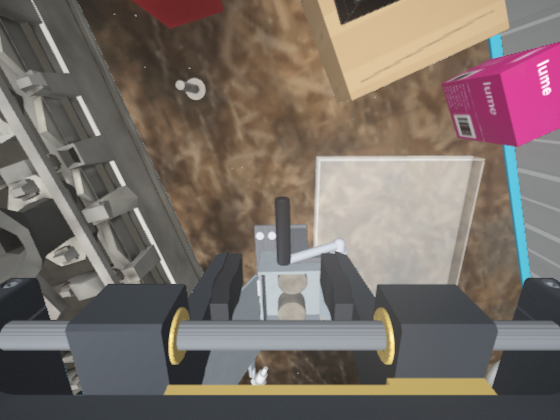

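```bash
h="python3 -m handwheel"
$h '[[[0,0,0.2],0,0.5],[[0,0,0.4],0,0.5],[[0,0,0.65],0,0.5],[[0,0,0.65],0,0.5],[[0,0,0.65],0,0.5]]'
$h '[[[0,0,0],0,0],[[0,0,0],0,0],[[0,0,0],0,0],[[0,0,0],0,0],[[0,0,0],0,0]]' 15 >/dev/null
$h '[[[0,0,0],0,0],[[0,0,0],0,0],[[0,0,0],0,0],[[0,0,0],0,0]]'
python3 m.py w7 lever_handle
```

```text
time_s: 10.63
position: [0.5749, 0.1313, 0.0876]
ee_rot: [[0.356, 0.934, -0.001], [0.934, -0.356, -0.0], [-0.0, -0.001, -1.0]]
ft_force: [0.5, 0.3, 0.1]
width: 0.498
grip_force: 0.0
time_s: 11.38
position: [0.5745, 0.1318, 0.0878]
ee_rot: [[0.355, 0.935, -0.0], [0.935, -0.355, 0.0], [0.0, -0.0, -1.0]]
ft_force: [-3.7, 0.2, 5.6]
width: 0.123
grip_force: 14.3
lever_handle [([0.5693, 0.1238, 0.099], 0.68)]
11.4833 [0.5745 0.1318 0.0878] [[0.356, 0.935, -0.0], [0.935, -0.356, 0.0], [0.0, -0.0, -1.0]] [0.02 0.6  1.41 0.   1.13 0.39]
```

View pics/w7.png

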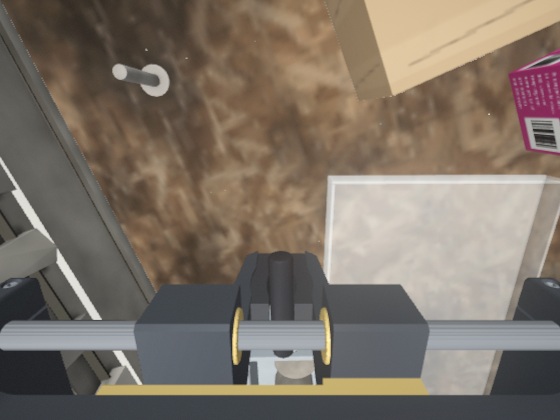

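The lever (281,300) is held between the pads (opening 0.123 ≈ 11 mm); I tip it along the arc.

```bash
h="python3 -m handwheel"
$h '[[[0,0.022,-0.034],0,0],[[0,0.047,-0.065],0,0],[[0,0.075,-0.093],0,0],[[0,0.105,-0.119],0,0],[[0,0.138,-0.142],0,0]]'
$h '[[[0,0.035,-0.019],0,0],[[0,0.072,-0.035],0,0],[[0,0.11,-0.046],0,0],[[0,0.149,-0.054],0,0],[[0,0.189,-0.058],0,0]]'
python3 - <<'E'
from workcell import bot
import cv2
p=bot.read_camera('side');cv2.imwrite('pics/s8.png',cv2.resize(p['pixels'][110:310,160:400],(720,600)))
E
```

```text
time_s: 11.9
position: [0.5918, 0.1255, 0.1087]
ee_rot: [[0.355, 0.935, -0.006], [0.935, -0.355, 0.002], [-0.0, -0.007, -1.0]]
ft_force: [-9.1, 6.1, 3.8]
width: 0.124
grip_force: 14.4
time_s: 12.32
position: [0.6201, 0.1151, 0.1166]
ee_rot: [[0.355, 0.935, -0.003], [0.935, -0.355, 0.002], [0.001, -0.003, -1.0]]
ft_force: [-2.2, 4.6, -4.1]
width: 0.118
grip_force: 15.2
```

View pics/s8.png

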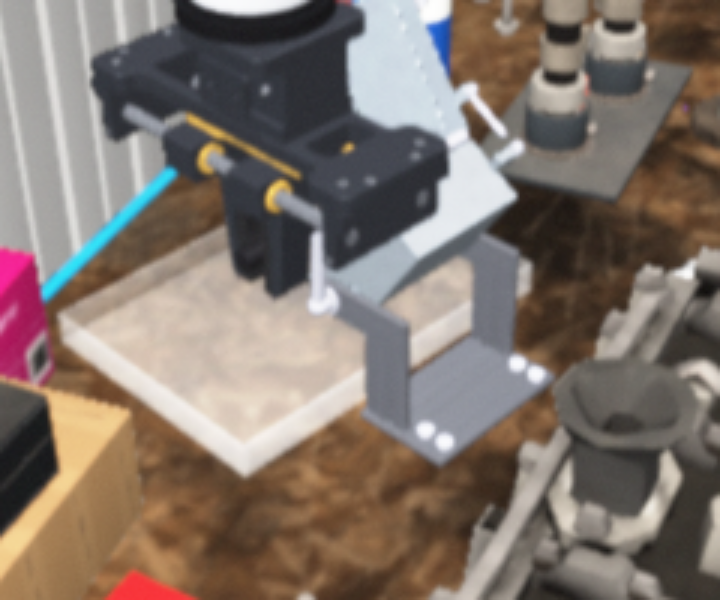

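```bash
h="python3 -m handwheel"
$h '[[[0,0.04,0],0,0],[[0,0.08,0.004],0,0],[[0,0.119,0.012],0,0],[[0,0.157,0.024],0,0],[[0,0.194,0.04],0,0]]'
$h '[[[0,0.035,0.019],0,0],[[0,0.068,0.042],0,0],[[0,0.099,0.068],0,0],[[0,0.126,0.097],0,0],[[0,0.151,0.128],0,0]]'
$h '[[[0,0.018,0.03],0,0],[[0,0.018,0.03],0,0],[[0,0.018,0.03],0,0],[[0,0.018,0.03],0,0]]'
$h '[[[0,0,0],0,0.35],[[0,0,0],0,0.35],[[0,0,0],0,0.35],[[0,0,0],0,0.35],[[0,0,0],0,0.35]]'
python3 - <<'E'
from workcell import bot
import cv2,numpy as np
for c in ('side','top'):
    p=bot.read_camera(c)
    for n in ('tappet_0_center','tray_floor','lever_handle','lid_hinge','lid_peg'):print(c,n,[(np.round(q['location'],3).tolist(),round(q['conf'],2)) for q in bot.mark_of(p,n)[:3]])
E
```

```text
time_s: 12.78
position: [0.6471, 0.1046, 0.1102]
ee_rot: [[0.355, 0.935, -0.004], [0.935, -0.355, 0.002], [0.0, -0.004, -1.0]]
ft_force: [-3.9, 3.1, -4.4]
width: 0.114
grip_force: 15.2
time_s: 13.2
position: [0.668, 0.0965, 0.0908]
ee_rot: [[0.355, 0.935, -0.004], [0.935, -0.355, 0.001], [-0.0, -0.005, -1.0]]
ft_force: [-4.4, 4.1, -3.4]
width: 0.114
grip_force: 15.1
time_s: 13.53
position: [0.6705, 0.0955, 0.0864]
ee_rot: [[0.355, 0.935, -0.004], [0.935, -0.355, 0.001], [-0.0, -0.004, -1.0]]
ft_force: [-2.8, 4.4, -5.9]
width: 0.109
grip_force: 15.3
time_s: 13.95
position: [0.6719, 0.0944, 0.0877]
ee_rot: [[0.356, 0.934, 0.001], [0.934, -0.356, -0.0], [0.0, 0.001, -1.0]]
ft_force: [-0.3, 0.7, -0.0]
width: 0.348
grip_force: 0.0
side tappet_0_center [([0.63, 0.005, 0.015], 0.5)]
side tray_floor [([0.657, 0.013, 0.005], 0.58)]
side lever_handle [([0.672, 0.088, 0.102], 0.77)]
side lid_hinge []
side lid_peg [([0.7, -0.08, 0.115], 0.78), ([0.672, 0.089, 0.1], 0.3)]
top tappet_0_center []
top tray_floor [([0.66, 0.008, 0.004], 0.92)]
top lever_handle []
top lid_hinge [([0.647, 0.006, 0.122], 0.63)]
top lid_peg [([0.7, -0.083, 0.115], 0.62)]
```

```bash
h="python3 -m handwheel"
$h '[[[0,0,-0.2],0,0.4],[[0,0,-0.4],0,0.5],[[0,0,-0.65],0,0.5],[[0,0,-0.9],0,0.5],[[0,0,-0.9],0,0.5]]'
$h '[[[0.3,-0.2,0],0,0.5],[[0.6,-0.4,0],0,0.5],[[0.8,-0.6,0],0,0.5],[[0.8,-0.6,0],0,0.5],[[0.8,-0.6,0],0,0.5]]'
python3 - <<'E'
from workcell import bot
import cv2,numpy as np
for c in ('side','top'):
    p=bot.read_camera(c)
    if c=='side':cv2.imwrite('pics/s9.png',cv2.resize(p['pixels'][130:290,150:390],(780,520)))
    for n in ('tappet_0_center','lid_peg'):print(c,n,[(np.round(q['location'],3).tolist(),round(q['conf'],2)) for q in bot.mark_of(p,n)[:3]])
E
```

```text
time_s: 14.97
position: [0.6736, 0.0947, 0.2308]
ee_rot: [[0.356, 0.935, 0.014], [0.935, -0.356, -0.0], [0.004, 0.013, -1.0]]
ft_force: [0.2, 0.2, 0.8]
width: 0.497
grip_force: 0.0
time_s: 15.38
position: [0.6281, 0.2437, 0.2223]
ee_rot: [[0.351, 0.937, -0.0], [0.937, -0.351, 0.001], [0.001, -0.001, -1.0]]
ft_force: [0.4, 0.0, 0.1]
width: 0.498
grip_force: 0.0
side tappet_0_center [([0.629, 0.004, 0.019], 0.46)]
side lid_peg [([0.697, -0.082, 0.116], 0.68)]
top tappet_0_center [([0.658, 0.008, 0.001], 0.44)]
top lid_peg [([0.7, -0.086, 0.114], 0.78)]
```

View pics/s9.png

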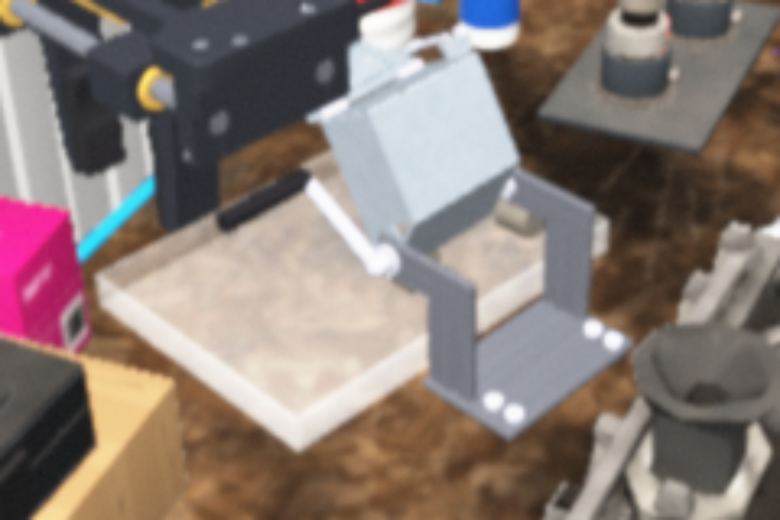

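Run:
```python
from workcell import bot
import cv2,numpy as np
for c in ('side','top','wrist'):
    p=bot.read_camera(c)
    T=np.array(p['extrinsics']);f=210/np.tan(np.radians(p['vfov'])/2);o=-T[:3,:3].T@T[:3,3]
    for q in bot.masks_of(p,'tappet_0_center')[:4]:
        m=q['region'].astype(np.uint8);n,_,st,ce=cv2.connectedComponentsWithStats(m)
        for i in range(1,n):
            u,v=ce[i];d=T[:3,:3].T@np.array([(u-p['cx'])/f,(v-p['cy'])/f,1])
            print(c,round(q['conf'],2),st[i].tolist(),'z.012:',(o+d*(.012-o[2])/d[2]).round(3))
    print(c,[(np.round(q['location'],3).tolist(),round(q['conf'],2)) for q in bot.boxes_of(p,'tappet_0_center')[:4]],[(np.round(q['location'],3).tolist(),round(q['conf'],2)) for q in bot.mark_of(p,'tappet_0_center')[:4]])
```

```text
side [] [([0.629, 0.008, 0.016], 0.62)]
top 0.23 [252, 129, 54, 85, 2071] z.012: [0.728 0.069 0.012]
top 0.23 [339, 155, 59, 106, 3333] z.012: [ 0.631 -0.072  0.012]
top 0.23 [235, 175, 48, 60, 1923] z.012: [0.648 0.11  0.012]
top 0.23 [311, 180, 23, 6, 43] z.012: [0.679 0.001 0.012]
top 0.23 [348, 180, 10, 15, 95] z.012: [ 0.666 -0.052  0.012]
top 0.23 [283, 225, 54, 25, 709] z.012: [0.586 0.028 0.012]
top [] [([0.648, 0.007, 0.124], 0.61)]
wrist [] []
```

Run:
```python
from workcell import bot
import cv2,numpy as np
p=bot.read_camera('side')
T=np.array(p['extrinsics']);f=210/np.tan(np.radians(p['vfov'])/2);o=-T[:3,:3].T@T[:3,3];print('cam',o.round(2))
for u,v in [(310,197),(291,210.6)]:
  for z in (.012,.04):
    d=T[:3,:3].T@np.array([(u-p['cx'])/f,(v-p['cy'])/f,1]);w=o+d*(z-o[2])/d[2]
    xb=np.array([-.935,.356]);r=w[:2]-[.592,.027];print((u,v),w.round(3),'box frame',(r@xb).round(3),(r@[-.356,-.935]).round(3))
s=bot.sense();print(s['joint_positions'].round(2),s['time_s'])
p=bot.read_camera('wrist');T=np.array(p['extrinsics']);print((-T[:3,:3].T@T[:3,3]-s['position']).round(3),T[:3,:3].T[:,2].round(2))
```

```text
cam [0.31 0.68 0.57]
(310, 197) [ 0.591 -0.064  0.012] box frame -0.031 0.086
(310, 197) [ 0.577 -0.027  0.04 ] box frame -0.005 0.056
(291, 210.6) [ 0.607 -0.01   0.012] box frame -0.027 0.029
(291, 210.6) [0.592 0.024 0.04 ] box frame -0.001 0.003
[0.19 0.62 0.95 0.   1.57 0.55] 16.3333
[0.029 0.078 0.138] [-0.11 -0.3  -0.95]
```

```bash
h="python3 -m handwheel"
$h '[[[-0.3,0.2,0],0,0.5],[[-0.6,0.4,0],0,0.5],[[-0.8,0.6,0],0,0.5],[[-0.8,0.6,0],0,0.5],[[-0.8,0.6,0],0,0.5]]'
python3 - <<'E'
from workcell import bot
import numpy as np
for c in ('side','top','wrist'):
    p=bot.read_camera(c)
    for n in ('tappet_0_center','lever_handle'):print(c,n,[(np.round(q['location'],3).tolist(),round(q['conf'],2)) for q in bot.mark_of(p,n)[:3]])
s=bot.sense();R=np.array(s['ee_rot']);print(s['time_s'],s['position'],R.T@(np.array([.6719,.0944,.0877])-s['position'])/.15)
E
```

```text
time_s: 16.8
position: [0.673, 0.0896, 0.2218]
ee_rot: [[0.361, 0.933, 0.0], [0.933, -0.361, -0.001], [-0.001, 0.001, -1.0]]
ft_force: [0.3, 0.2, 0.1]
width: 0.501
grip_force: 0.0
side tappet_0_center [([0.631, 0.002, 0.015], 0.61)]
side lever_handle [([0.671, 0.088, 0.099], 0.85)]
top tappet_0_center []
top lever_handle []
wrist tappet_0_center [([0.628, 0.007, 0.019], 0.7)]
wrist lever_handle [([0.668, 0.095, 0.099], 0.93)]
17.25 [0.67137975 0.09571154 0.22246274] [-0.00702673  0.00619604  0.89841865]
```

```bash
python3 -c "
from workcell import bot
print(bot.sense()['ft_force'],bot.hand_in())"
```

```text
the job is handed in; nothing more can be done
[ 0.57186893 -0.55484086  0.02756136] None
```

I swung the lid back past its snap, tipped the box right over, and handed the job in at about 17 s with the arm clear; no verdict came back. Two cameras place one tappet on the tray floor, and the other I placed inside the rims from a single side view. I viewed 11 pictures, one over the limit of 10.

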